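# Get the welding jig out from behind the standing tooling

### The job

The low copper-topped jig on the wooden tooling board is needed in the welding fixture, but three tall things stand in its way. First stand the sizing mandrel, the air cylinder and the white canister all upright in the grey side tray; then seat the jig squarely down in the fixture's pocket; and only then put the three tall things back on the board, upright, each in the place where it stood before. Do not tip the tall things over, and leave the little glass jar and the copper reel where they are.

Things in the scene. Friction and masses are not known exactly. Their poses are not given: they have to be found in the camera images.
- board: Fixed wooden board, 150 (x) x 210 (y) x 12 mm; origin centre of underside; x to its back edge, where a fence 8 mm thick rises to 30 mm over the table. Printed circles, 62 mm wide, at (x, y) = (-38, 0), (5, 70), (5, -70) mm: one tall thing on each (which one varies; up to 5 mm off-centre), jig behind at about (25, 0). Tray and fixture are on either side and may be swapped.
- tray: Grey plastic side tray, fixed, open on top, empty at the start, 250 (x) x 120 (y) mm outside, walls 4 mm thick and 16 mm high; origin at the centre of its underside on the table; its inner floor is 4 mm above the origin. Room for the three tall things in a row along x, for instance at x = -75, 0 and 75 mm.
- pocket (a point): Centre of the pocket floor in the fixed aluminium fixture plate, 10 mm over the table, z up. The pocket is 56 (x) x 66 (y) mm inside, its dark steel rim 6 mm wide and 6 mm high. Two copper jaws, tops 40 mm over the table, stand on the plate from 55 mm off in +x. The jig sits with its x axis along the pocket's x (either way round).
- jig: Low jig: aluminium base 40 (x) x 50 (y) x 14 mm high with a copper rib on top, 36 mm long along x, 16 mm thick in y, from 14 to 40 mm above the base's underside; 0.2 kg. Origin at the centre of its underside, z up. Grip the rib across its 16 mm thickness (along y).
- mandrel: Steel ring-sizing mandrel standing upright: round foot 48 mm diameter and 14 mm high, with a tapering round rod from 24 mm diameter just above the foot to 16 mm at its top, 150 mm above the underside; about 0.3 kg. Origin at the centre of its underside, z up.
- cylinder: Small pneumatic cylinder standing on end, 125 mm high: round aluminium end caps 36 mm in diameter (lower one 30 mm, upper one from 90 to 125 mm above the underside), a steel tube of 28 mm diameter between them; about 0.25 kg. Origin at the centre of its underside, z up.
- canister: White plastic canister with a black lid, round, 52 mm in diameter, 95 mm high, and on the lid a black round knob 20 mm in diameter from 95 to 128 mm above the underside; about 0.25 kg. Origin at the centre of its underside, z up.
- jar: Bystander, not to be moved: small loose glass jar with a steel cap, 32 mm diameter, 45 mm high. Origin at the centre of its underside.
- reel: Bystander, not to be moved: small loose copper reel standing on its flange, 34 mm diameter, 35 mm high. Origin at the centre of its underside.

How it is judged:
By the outcome, as a careful person would: the job done as asked, in the order asked, and still so for the second after the job is handed in, with the robot touching nothing.
It also fails if it takes over 120 s, if anything falls off the work surface, if the arm or the gripper's body presses on something with over 40 N, if the wrist force passes 120 N, or if a joint passes its speed limit or range.

### The arm

A 7-joint arm with a two-finger parallel gripper is mounted at the origin on the work surface. World frame = base frame: x ahead of the robot, y to its left, z up, the work surface at z = 0. Lengths are in mm, angles in rad, forces in N, time in s.
With the tool pointing down it reaches from about 400 to 850 mm from the base axis. Payload 4.4 kg.
Tool frame: the origin (TCP) lies on the centre line of the jaws, within the pads' length; the fingertips stand 17 mm ahead of it and the grasp point (between the pads) lies 2 mm behind it; z points along the fingers, y is the line along which they close (so a half turn about z gives the same grasp; the last joint's range is limited). The gripper opens to 94 mm and grips with 3 to 60 N. Pads are 16 mm wide; open, the fingers measure 119 mm over their backs; the gripper's body (75 mm by 177 mm) begins 78 mm behind the grasp point.
Start: joints at [1.234, 0.628, 0.038, 1.517, -0.027, 0.996, -0.02], TCP at [173.904, -626.319, 222.478] pointing down, gripper open.
Joint ranges: [-3.06, 3.06], [-0.37, 2.12], [-1.25, 1.32], [0.18, 2.47], [-1.1, 4.24], [0.23, 1.98], [-2.94, 2.94]. Speed limits (rad/s): [2.57, 2.57, 3.14, 3.14, 3.14, 3.14, 3.14].

### API

Orientations are given as a unit quaternion [w, x, y, z].
In Python, from station import manip gives the robot as it stands.
- The arm moves only by the tool move_arm, never from a script. Its argument "motion" is a list of rows, each a list of 5 numbers: the shift along the tool's x, y, z in units of 25 mm (1.0 is 25 mm), then the turn about the tool's z in degrees, then the opening, from 0 (shut) to 1 (fully open). A call has 1 to 20 rows; each row shifts and turns the commanded pose from where the row before left it, along the tool's axes as they then stand; what a row does not reach is not made up. A row lasts 1/10 s, in which the tool goes at most 50 mm and 8.59 degrees, less where a joint would pass 70% of its speed; a pose out of reach is approached as far as the arm can. A call is refused whole if a number of a shift passes 1 or a number of a turn 8.59, either way. A call with a gripper value outside its range is refused whole. The fingers move at their own pace and stop on an object; the grip force is fixed at half the most. Time passes only in rows, so rows that do not move let the fingers close. It gives the time, the measured TCP pose, the force, the opening and the grip force at its end, in the units of the state.
- manip.sense(): the state, without advancing time (a new reading comes with each control period).
- manip.get_image(name): name is "scene" or "top" or "wrist"; returns the picture (384x512x3 uint8, blue, green, red); there is no depth.
- manip.calibration(name): a dict with "mtx" (3x3 intrinsics, pixels), "extrinsics" (4x4, takes a point from camera to world coordinates); the wrist camera has in their place "tool_from_camera" (4x4, takes a point from camera to tool coordinates, whose origin is the TCP and whose axes are the flange's). Camera axes: x right, y up, looking along -z (the intrinsics and any distortion apply to the point x, -y, -z); pixel columns grow to the right and rows downward; lengths in mm; the calibration is good to about 2 mm. The wrist camera is an equidistant fisheye: a pixel r from the principal point sees the ray r / f radians off the axis. A picture is of the moment at which its call begins: read the wrist's pose just before it. calibration takes no time and is no camera call.
- manip.sign_off(): hands the job in; it is judged then, once.
The state is a dict: "time": time; "qpos": joint angles; "qd": joint speeds; "effort": joint torques, N m; "eef_pos": TCP position; "eef_rot": TCP orientation; "wrist_force": force on the tool from outside, world axes, zero at the start; "moment": the same for the moment, N m; "finger_gap": finger opening in mm; "gripper_force": force on a finger pad.
Only numpy, scipy, OpenCV 4.12 (cv2) and the standard library are available. Lean on these libraries where they do the work, as an engineer would, in place of code of your own. Each camera call takes 0.05 s, during which the arm holds its last target. There are 200 camera calls.

## Working session

There is one attempt and no reset: what is moved stays moved. The work goes in short steps, Python scripts to look and compute and a tool call to move; the robot and the scene stay as the last step left them, time stands still between calls to the robot, and variables do not carry over. Pictures are saved under pics/ and viewed, at most 14 in all, crops included, and the job is handed in when it is done.

Besides the shell and the picture viewer there is one more tool, called as a command line: name --pt "numbers of a row" for each row, then --argument value for the rest. move_arm: Moves the arm, as the interface text tells. Its arguments: {"type":"object","properties":{"motion":{"type":"array","items":{"type":"array","items":{"type":"number"}}}},"required":["motion"]}

```bash
mkdir -p pics; ls; python3 - <<'E'
from station import manip
import cv2,json
s=manip.sense();print({k:s[k] for k in('time','eef_pos','eef_rot','finger_gap','wrist_force')})
for n in('scene','top','wrist'):
    c=manip.calibration(n);print(n,c)
    cv2.imwrite(f'pics/{n}0.png',manip.get_image(n))
E
```

```text
pics
{'time': 0.0, 'eef_pos': array([ 173.71057828, -625.73511828,  221.58795896]), 'eef_rot': array([-8.89144299e-04,  9.90852058e-01,  1.34949587e-01, -1.31123061e-04]), 'finger_gap': 94.20185387925734, 'wrist_force': array([0.42939887, 0.56748218, 0.61385944])}
scene {'mtx': array([[416.04549755,   0.        , 259.12399282],
       [  0.        , 416.04549755, 192.85327753],
       [  0.        ,   0.        ,   1.        ]]), 'extrinsics': array([[ 2.26420666e-01, -6.87040378e-01,  6.90441309e-01,
         1.15673095e+03],
       [ 9.73831590e-01,  1.45382584e-01, -1.74688116e-01,
        -1.42546829e+02],
       [ 1.96396481e-02,  7.11926558e-01,  7.01979245e-01,
         6.80181289e+02],
       [ 0.00000000e+00,  0.00000000e+00,  0.00000000e+00,
         1.00000000e+00]])}
top {'mtx': array([[498.61130288,   0.        , 256.1712095 ],
       [  0.        , 498.61130288, 192.63890102],
       [  0.        ,   0.        ,   1.        ]]), 'extrinsics': array([[-1.15974539e-02,  9.97037163e-01, -7.60420596e-02,
         4.45700837e+02],
       [-9.99853976e-01, -1.25174834e-02, -1.16335058e-02,
        -1.25413751e+01],
       [-1.25508928e-02,  7.58960366e-02,  9.97036743e-01,
         1.08281831e+03],
       [ 0.00000000e+00,  0.00000000e+00,  0.00000000e+00,
         1.00000000e+00]])}
wrist {'mtx': array([[297.31863964,   0.        , 257.38416073],
       [  0.        , 297.31863964, 191.70240889],
       [  0.        ,   0.        ,   1.        ]]), 'tool_from_camera': array([[-5.80195146e-04,  9.66662411e-01,  2.56053602e-01,
         7.28594487e+01],
       [ 9.99999682e-01,  4.20794704e-04,  6.77313409e-04,
         2.55781407e-01],
       [ 5.46987413e-04,  2.56053914e-01, -9.66662347e-01,
        -1.62125684e+02],
       [ 0.00000000e+00,  0.00000000e+00,  0.00000000e+00,
         1.00000000e+00]])}
```

View pics/top0.png

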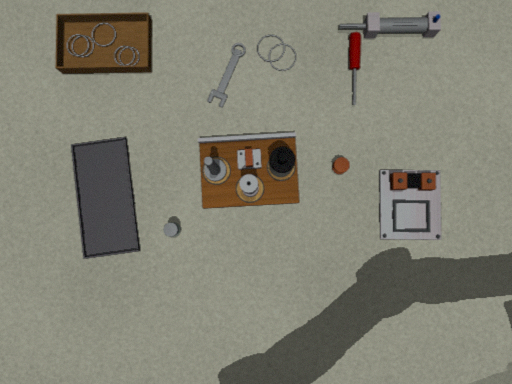

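View pics/scene0.png

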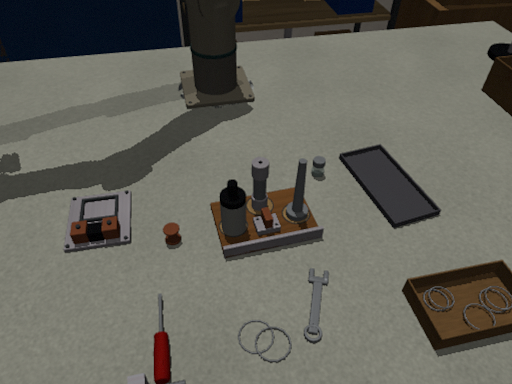

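Top view: the tray is at left (~106,197), the board at (249,170) with mandrel at left, cylinder in front and canister at right. The jig is at (249,158), the reel at (341,164), the jar at (172,229) and the fixture at (410,205). I'll enlarge for measuring.

```bash
cat > h.py <<'E'
import numpy as np,cv2
from station import manip
from scipy.spatial.transform import Rotation as R
def px2w(cam,u,v,z):
    c=manip.calibration(cam);K=c['mtx'];T=c['extrinsics']
    d=T[:3,:3]@np.array([(u-K[0,2])/K[0,0],-(v-K[1,2])/K[1,1],-1])
    t=T[:3,3];return t+d*(z-t[2])/d[2]
def w2px(cam,p):
    c=manip.calibration(cam);K=c['mtx'];T=c['extrinsics']
    q=T[:3,:3].T@(np.asarray(p,float)-T[:3,3]);return K[0,2]-K[0,0]*q[0]/q[2],K[1,2]+K[1,1]*q[1]/q[2]
def tool(s):
    q=s['eef_rot'];return R.from_quat(np.r_[q[1:],q[0]]).as_matrix(),np.array(s['eef_pos'])
def wristpx(u,v,z,s):
    c=manip.calibration('wrist');K=c['mtx'];T=c['tool_from_camera']
    a=np.array([u-K[0,2],v-K[1,2]]);r=np.hypot(*a);th=r/K[0,0]
    d=np.array([a[0]/r*np.sin(th),-a[1]/r*np.sin(th),-np.cos(th)])
    M,p=tool(s);d=M@T[:3,:3]@d;o=p+M@T[:3,3];return o+d*(z-o[2])/d[2]
def w2wrist(P,s):
    c=manip.calibration('wrist');K=c['mtx'];T=c['tool_from_camera'];M,p=tool(s)
    q=T[:3,:3].T@(M.T@(np.asarray(P,float)-p)-T[:3,3]);d=np.array([q[0],-q[1]]);n=np.hypot(*d)
    return K[:2,2]+d/n*K[0,0]*np.arctan2(n,-q[2])
E
python3 - <<'E'
import cv2,numpy as np
a=cv2.imread('pics/top0.png')
up=lambda x0,y0,w,h:cv2.resize(a[y0:y0+h,x0:x0+w],None,fx=4,fy=4,interpolation=cv2.INTER_CUBIC)
o=np.zeros((600,800,3),np.uint8)
o[:360,:440]=up(195,125,110,90); o[:360,450:730]=up(375,160,70,90)
o[368:600,:800]=0
t=cv2.resize(a[130:265,65:185],None,fx=1.7,fy=1.7);o[368:368+229,:204]=t[:229]
cv2.imwrite('pics/crop1.png',o)
E
```

```text
(no output)
```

View pics/crop1.png

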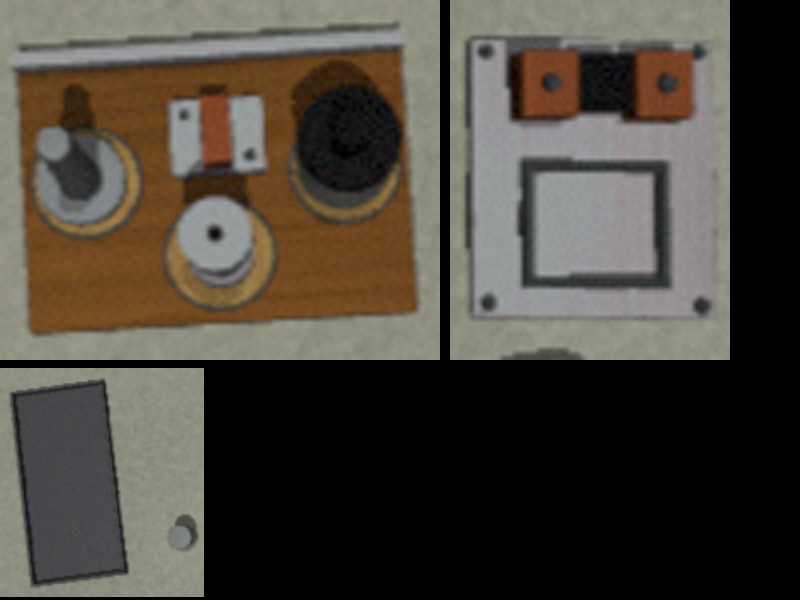

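Crop: circles are centred near (87,183), (220,255) and (345,167). The mandrel top is at (53,144), cylinder top (215,233), lid (349,138), jig base (217,135), rib (215,130), and pocket rim (595,224). The tray corners are also clear.

```bash
python3 - <<'E'
from h import *
np.set_printoptions(precision=1,suppress=True)
def b(x,y,z):return px2w('top',(x+.5)/4-.5+195,(y+.5)/4-.5+125,z)[:2]
def f(x,y,z):return px2w('top',(x-450+.5)/4-.5+375,(y+.5)/4-.5+160,z)[:2]
def t(x,y,z):return px2w('top',(x+.5)/1.7-.5+65,(y-368+.5)/1.7-.5+130,z)[:2]
for n,p in dict(BL=(32,333,12),BR=(417,311,12),FL=(14,72,12),FR=(402,48,12),cL=(87,183,12),cF=(220,255,12),cR=(345,167,12),mfoot=(79,177,26),mtop=(53,144,162),cyl=(215,233,137),lid=(349,138,107),knob=(350,132,140),j1=(169,99,26),j2=(263,95,26),j3=(265,171,26),j4=(172,177,26),rib=(215,130,52)).items():print(n,b(*p))
for n,p in dict(TL=(521,160,16),TR=(668,161,16),BR=(669,287,16),BL=(522,287,16),ptl=(470,39,10),ptr=(713,40,10),pbl=(471,317,10),pbr=(714,317,10)).items():print(n,f(*p))
for p in((12,394,16),(103,381,16),(127,573,16),(34,584,16)):print('tray',t(*p))
# board pose fit from corners at z=12 
bp=np.array([b(32,333,12),b(417,311,12)]);d=bp[0]-bp[1];th=np.arctan2(d[1],d[0])-np.pi/2
c=bp.mean(0)+75*np.array([np.cos(th),np.sin(th)]);print('board',c,np.degrees(th),np.linalg.norm(d))
Rm=np.array([[np.cos(th),-np.sin(th)],[np.sin(th),np.cos(th)]])
for q in((-38,0),(5,70),(5,-70),(25,0)):print(q,c+Rm@q)
M,p=tool(manip.sense());print(M)
print('jar',px2w('top',171,229,45),'reel',px2w('top',341,164,35))
E
```

```text
BL [495.9 115.6]
BR [505.2 -91.6]
FL [638.  124.9]
FR [648.2 -86. ]
cL [576.8  85.5]
cF [536.8  14. ]
cR [583.6 -54.1]
mfoot [578.3  88.5]
mtop [576.9  87.5]
cyl [536.7  13.1]
lid [585.8 -52.6]
knob [583.9 -51.8]
j1 [619.7  40. ]
j2 [621.2 -10.3]
j3 [580.2 -10.9]
j4 [577.7  38.8]
rib [598.8  14.9]
TL [ 508.4 -290.9]
TR [ 506.9 -369. ]
BR [ 439.9 -367. ]
BL [ 440.8 -289.2]
ptl [ 574.5 -267.1]
ptr [ 572.3 -397.7]
pbl [ 425.2 -263.1]
pbr [ 423.7 -392.3]
tray [635.7 399. ]
tray [650.8 282.5]
tray [406.7 250.2]
tray [394.2 367.3]
board [575.5  15.4] 2.572056399298875 207.32043692709524
(-38, 0) [537.6  13.7]
(5, 70) [577.4  85.5]
(5, -70) [583.7 -54.3]
(25, 0) [600.5  16.5]
[[ 1.   0.3 -0. ]
 [ 0.3 -1.   0. ]
 [ 0.  -0.  -1. ]]
jar [451.2 177.6  45. ] reel [ 584.  -180.2   35. ]
```

move_arm --pt "0 0 0 6.75 1" --pt "0 0 0 6.75 1" --pt "0.6 -1 0 0 1" --pt "0.6 -1 0 0 1" --pt "0.6 -1 0 0 1" --pt "0.6 -1 0 0 1" --pt "0.6 -1 0 0 1" --pt "0.6 -1 0 0 1" --pt "0.6 -1 0 0 1" --pt "0.6 -1 0 0 1" --pt "0.6 -1 0 0 1" --pt "0.6 -1 0 0 1" --pt "0.6 -1 0 0 1" --pt "0.6 -1 0 0 1" --pt "0.6 -1 0 0 1" --pt "0.6 -1 0 0 1" --pt "0.6 -1 0 0 1" --pt "0.6 -1 0 0 1" --pt "0.6 -1 0 0 1" --pt "0.6 -1 0 0 1"

```text
time: 2.15
eef_pos: [428.3, -166.0, 222.4]
eef_rot: [-0.0, 1.0, 0.018, -0.0]
wrist_force: [1.7, 0.4, 0.5]
finger_gap: 94.1
gripper_force: 0.0
```

move_arm --pt "0.6 -1 0 0 1" --pt "0.6 -1 0 0 1" --pt "0.6 -1 0 0 1" --pt "0.6 -1 0 0 1" --pt "0.6 -1 0 0 1" --pt "0.6 -1 0 0 1" --pt "0.7 -1 0 0 0.7" --pt "0.7 -1 0 0 0.7" --pt "0.7 -1 0 0 0.7" --pt "0.6 -0.9 0 0 0.7" --pt "0 0 0 0 0.7" --pt "0 0 0 0 0.7" --pt "0 0 0 0 0.7"

```text
time: 3.45
eef_pos: [576.0, 84.3, 222.3]
eef_rot: [0.001, 1.0, 0.017, -0.0]
wrist_force: [0.5, -0.8, 0.3]
finger_gap: 66.0
gripper_force: 0.0
```

```bash
cat > w.py <<'E'
from h import *
import sys,json
s=manip.sense();im=manip.get_image('wrist');n=sys.argv[1]
json.dump({k:list(map(float,s[k])) for k in('eef_pos','eef_rot')},open(f'{n}.json','w'))
M,p=tool(s);print(p,np.degrees(np.arctan2(M[1,0],M[0,0])))
cv2.imwrite(f'pics/{n}.png',cv2.resize(im,(800,600),interpolation=cv2.INTER_CUBIC))
E
python3 w.py w1
```

```text
[575.97004858  84.27218132 222.30823221] 1.925712172383039
```

View pics/w1.png

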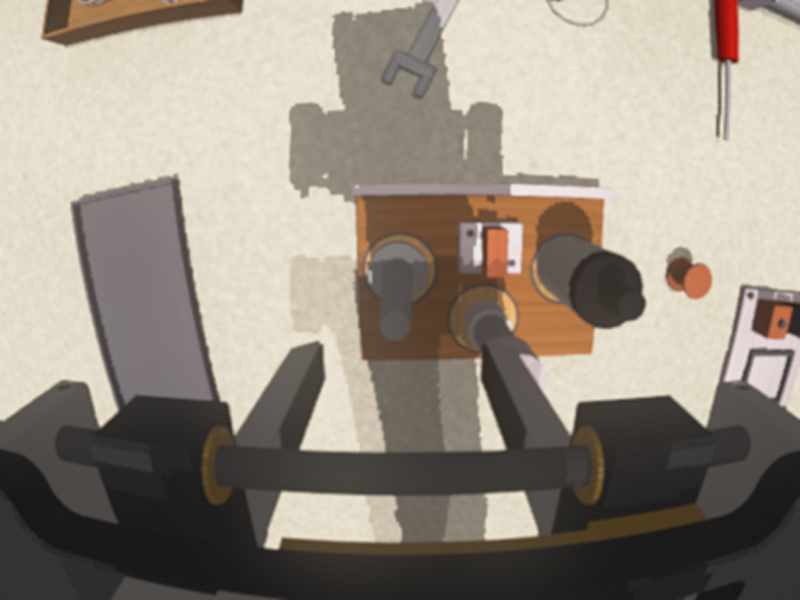

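Wrist view: the mandrel top is at (396,322), jig rib top at (496,252) and lid at (607,289). The fingers straddle the mandrel.

```bash
python3 - <<'E'
from h import *
import json
np.set_printoptions(precision=1,suppress=True)
s=json.load(open('w1.json'))
for n,u,v,z in(('mtop',396,324,162),('foot',399,267,26),('ribtopA',498,228,52),('ribB',497,276,52),('lid',607,289,107),('knob',630,302,140),('tip L',303,390,205),('tipR',508,390,205)):print(n,wristpx((u+.5)/1.5625-.5,(v+.5)/1.5625-.5,z,s)[:2])
E
```

```text
mtop [577.3  87.1]
foot [580.3  86.6]
ribtopA [616.9  15.6]
ribB [581.2  13.8]
lid [587.1 -50.4]
knob [587.2 -51. ]
tip L [559.5 126.5]
tipR [562.3  37.4]
```

move_arm --pt "0.06 -0.11 0.5 0 0.7" --pt "0 0 0.7 0 0.7" --pt "0 0 0.7 0 0.7" --pt "0 0 0.7 0 0.7" --pt "0 0 0.7 0 0.7" --pt "0 0 0.5 0 0.7" --pt "0 0 0.2 0 0.7" --pt "0 0 0 0 0.7" --pt "0 0 0 0 0.7" --pt "0 0 0 0 0" --pt "0 0 0 0 0" --pt "0 0 0 0 0" --pt "0 0 0 0 0" --pt "0 0 0 0 0" --pt "0 0 0 0 0" --pt "0 0 0 0 0"

```text
time: 5.1
eef_pos: [578.1, 88.3, 122.5]
eef_rot: [0.0, 1.0, 0.018, 0.0]
wrist_force: [-0.5, -0.5, 0.4]
finger_gap: 17.8
gripper_force: 30.0
```

move_arm --pt "0 0 -0.4 0 0" --pt "0 0 -0.8 0 0" --pt "0 0 -0.9 0 0" --pt "0 0 -0.6 0 0" --pt "0 -0.4 -0.3 0 0" --pt "0.1 -0.7 0 0 0" --pt "0.16 -1 0 0 0" --pt "0.1 -1 0 0 0" --pt "0.1 -1 0 0 0" --pt "0.1 -1 0 0 0" --pt "0.1 -1 0 0 0" --pt "0.1 -1 0 0 0" --pt "0.1 -1 0 0 0" --pt "0.1 -0.8 0 0 0" --pt "0.1 -0.6 0 0 0" --pt "0 -0.35 0 0 0" --pt "0 0 0 0 0" --pt "0 0 0 0 0" --pt "0 0 0 0 0"

```text
time: 7.0
eef_pos: [596.2, 333.8, 197.5]
eef_rot: [0.001, 1.0, 0.017, 0.0]
wrist_force: [-0.6, -0.3, -3.7]
finger_gap: 18.3
gripper_force: 29.9
```

move_arm --pt "0 0 0.5 0 0" --pt "0 0 0.8 0 0" --pt "0 0 0.8 0 0" --pt "0 0 0.5 0 0" --pt "0 0 0.3 0 0" --pt "0 0 0.15 0 0" --pt "0 0 0.1 0 0" --pt "0 0 0.1 0 0" --pt "0 0 0.03 0 0" --pt "0 0 0.03 0 0" --pt "0 0 0 0 0" --pt "0 0 0 0 0"

```text
time: 8.2
eef_pos: [596.0, 335.7, 115.0]
eef_rot: [-0.0, 1.0, 0.018, 0.0]
wrist_force: [-0.6, 0.5, -3.6]
finger_gap: 17.9
gripper_force: 29.9
```

move_arm --pt "0 0 0.02 0 0" --pt "0 0 0.02 0 0" --pt "0 0 0 0 0" --pt "0 0 0 0 0"

```text
time: 8.6
eef_pos: [596.2, 335.8, 114.5]
eef_rot: [-0.0, 1.0, 0.018, 0.0]
wrist_force: [-1.4, -0.6, 3.9]
finger_gap: 18.2
gripper_force: 30.0
```

move_arm --pt "0 0 0 0 0.5" --pt "0 0 0 0 0.5" --pt "0 0 0 0 0.5" --pt "0 0 0 0 0.5" --pt "0 0 0 0 0.5" --pt "0 0 -0.4 0 0.5" --pt "0 0 -0.8 0 0.5" --pt "0 0 -0.9 0 0.5" --pt "0 0 -0.9 0 0.5" --pt "0 0 -0.8 0 0.5" --pt "0 0.3 -0.4 0 0.6" --pt "-0.2 1 -0.1 0 0.6" --pt "-0.2 1 0 0 0.6" --pt "-0.2 1 0 0 0.6" --pt "-0.2 1 0 0 0.6" --pt "-0.2 1 0 0 0.6" --pt "-0.2 1 0 0 0.6" --pt "-0.2 1 0 0 0.6" --pt "-0.2 1 0 0 0.6" --pt "-0.2 1 0 0 0.6"

```text
time: 10.6
eef_pos: [558.5, 99.9, 221.3]
eef_rot: [0.0, 1.0, 0.017, -0.0]
wrist_force: [0.0, -1.5, -0.1]
finger_gap: 56.6
gripper_force: 0.0
```

```bash
cat > go.py <<'E'
from h import *
import sys
s=manip.sense();M,p=tool(s);t=np.array(list(map(float,sys.argv[1:4])))
print('at',p.round(1),'units',(M.T@(t-p)/25).round(3),'yaw',np.degrees(np.arctan2(M[1,0],M[0,0])).round(2),s['time'])
E
python3 go.py 536.7 13.2 221
```

```text
at [558.5  99.9 221.3] units [-0.99   3.435  0.014] yaw 1.98 10.6
```

move_arm --pt "-0.3 1 0 0 0.6" --pt "-0.3 1 0 0 0.6" --pt "-0.2 0.8 0 0 0.6" --pt "-0.2 0.5 0 0 0.6" --pt "0 0.1 0 0 0.6" --pt "0 0 0 0 0.6" --pt "0 0 0 0 0.6" --pt "0 0 0 0 0.6"

```text
time: 11.4
eef_pos: [537.3, 17.2, 221.2]
eef_rot: [-0.0, 1.0, 0.019, 0.0]
wrist_force: [-0.4, -0.2, 0.1]
finger_gap: 56.3
gripper_force: 0.0
```

```bash
python3 w.py w2;python3 go.py 536.7 13.2 122
```

```text
[537.26998225  17.1696134  221.15190977] 2.1248626025277684
at [537.2  17.  221.2] units [-0.027  0.153  3.966] yaw 2.12 11.45
```

View pics/w2.png

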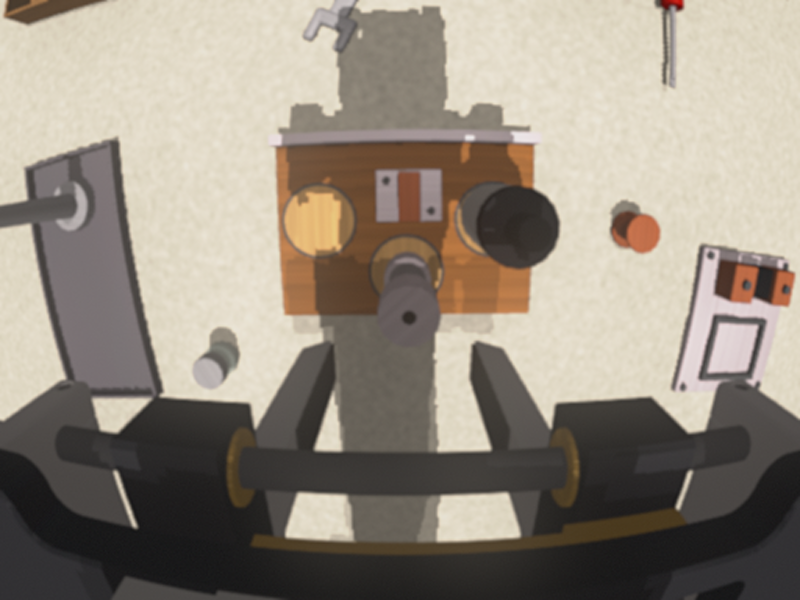

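The mandrel stands upright in the tray at (75,203). The cylinder top is at (409,316), and its empty circle neighbour is at (319,220).

```bash
python3 - <<'E'
from h import *
import json
np.set_printoptions(precision=1,suppress=True)
s=json.load(open('w2.json'))
for n,u,v,z in(('cyl',409,316,137),('circleL',319,220,12),('jigc',409,195,26),('rib',409,196,52),('lid',518,227,107),('pocket',732,348,16),('jar',209,373,45),('reel',643,233,35),('rimTL',714,318,16),('rimTR',766,320,16),('rimBL',699,377,16),('rimBR',759,379,16)):print(n,wristpx((u+.5)/1.5625-.5,(v+.5)/1.5625-.5,z,s)[:2])
E
```

```text
cyl [535.8  13.1]
circleL [576.   85.7]
jigc [598.5  14.2]
rib [598.6  14.5]
lid [585.3 -51.6]
pocket [ 474.2 -324.3]
jar [450.6 177.4]
reel [ 582.2 -180. ]
rimTL [ 505.7 -289.5]
rimTR [ 505.  -367.9]
rimBL [ 443.1 -287.2]
rimBR [ 437.  -380.8]
```

move_arm --pt "-0.02 0.14 0.5 0 0.6" --pt "0 0 0.7 0 0.6" --pt "0 0 0.7 0 0.6" --pt "0 0 0.7 0 0.6" --pt "0 0 0.7 0 0.6" --pt "0 0 0.5 0 0.6" --pt "0 0 0.2 0 0.6" --pt "0 0 0 0 0.6" --pt "0 0 0 0 0.6"

```text
time: 12.35
eef_pos: [537.2, 12.4, 121.7]
eef_rot: [-0.0, 1.0, 0.018, 0.0]
wrist_force: [0.5, -0.8, -0.3]
finger_gap: 56.5
gripper_force: 0.0
```

move_arm --pt "0 -0.03 0 0 0" --pt "0 0 0 0 0" --pt "0 0 0 0 0" --pt "0 0 0 0 0" --pt "0 0 0 0 0" --pt "0 0 0 0 0"

```text
time: 12.95
eef_pos: [537.0, 13.3, 121.6]
eef_rot: [-0.0, 1.0, 0.018, 0.0]
wrist_force: [-0.3, 1.0, 5.3]
finger_gap: 35.6
gripper_force: 30.0
```

move_arm --pt "0 0 -0.4 0 0" --pt "0 0 -0.8 0 0" --pt "0 0 -0.9 0 0" --pt "0 0 -0.6 0 0" --pt "0 -0.4 -0.3 0 0" --pt "-0.1 -0.8 0 0 0" --pt "-0.07 -1 0 0 0" --pt "0 -1 0 0 0" --pt "0 -1 0 0 0" --pt "0 -1 0 0 0" --pt "0 -1 0 0 0" --pt "0 -1 0 0 0" --pt "0 -1 0 0 0" --pt "0 -1 0 0 0" --pt "0 -1 0 0 0" --pt "0 -1 0 0 0" --pt "0 -0.8 0 0 0" --pt "0 -0.47 0 0 0" --pt "0 0 0 0 0" --pt "0 0 0 0 0"

```text
time: 14.95
eef_pos: [521.5, 323.2, 195.9]
eef_rot: [0.001, 1.0, 0.017, -0.0]
wrist_force: [0.4, 0.1, -2.6]
finger_gap: 35.6
gripper_force: 30.0
```

move_arm --pt "0 0 0.5 0 0" --pt "0 0 0.8 0 0" --pt "0 0 0.8 0 0" --pt "0 0 0.5 0 0" --pt "0 0 0.3 0 0" --pt "0 0 0.15 0 0" --pt "0 0 0.1 0 0" --pt "0 0 0.1 0 0" --pt "0 0 0.03 0 0" --pt "0 0 0.03 0 0" --pt "0 0 0 0 0" --pt "0 0 0 0 0"

```text
time: 16.15
eef_pos: [521.6, 324.6, 113.7]
eef_rot: [-0.0, 1.0, 0.018, 0.0]
wrist_force: [0.1, 0.3, -2.1]
finger_gap: 35.5
gripper_force: 30.0
```

move_arm --pt "0 0 0.02 0 0" --pt "0 0 0 0 0" --pt "0 0 0 0 0"

```text
time: 16.45
eef_pos: [521.8, 324.7, 113.7]
eef_rot: [-0.0, 1.0, 0.018, 0.0]
wrist_force: [-0.6, -0.6, 5.5]
finger_gap: 35.6
gripper_force: 30.0
```

move_arm --pt "0 0 0 0 0.6" --pt "0 0 0 0 0.6" --pt "0 0 0 0 0.6" --pt "0 0 0 0 0.6" --pt "0 0 -0.4 0 0.6" --pt "0 0 -0.8 0 0.6" --pt "0 0 -0.9 0 0.6" --pt "0 0 -0.9 0 0.6" --pt "0 0 -0.8 0 0.6" --pt "0 0.4 -0.4 0 0.6" --pt "0.15 0.8 -0.1 0 0.6" --pt "0.15 1 0 0 0.6" --pt "0.15 1 0 0 0.6" --pt "0.15 1 0 0 0.6" --pt "0.15 1 0 0 0.6" --pt "0.15 1 0 0 0.6" --pt "0.15 1 0 0 0.6" --pt "0.15 1 0 0 0.6" --pt "0.15 1 0 0 0.6" --pt "0.15 1 0 0 0.6"

```text
time: 18.45
eef_pos: [567.4, 68.9, 220.4]
eef_rot: [0.0, 1.0, 0.017, -0.0]
wrist_force: [0.7, -0.1, 0.1]
finger_gap: 56.2
gripper_force: 0.0
```

move_arm --pt "0.15 1 0 0 0.6" --pt "0.15 1 0 0 0.6" --pt "0.1 1 0 0 0.6" --pt "0.1 1 0 0 0.6" --pt "0 0.6 0 0 0.6" --pt "0 0.35 0 0 0.6" --pt "0 0 0 0 0.6" --pt "0 0 0 0 0.6" --pt "0 0 0 0 0.6"

```text
time: 19.35
eef_pos: [584.7, -50.6, 220.5]
eef_rot: [-0.0, 1.0, 0.019, -0.0]
wrist_force: [0.0, 0.4, -0.3]
finger_gap: 56.5
gripper_force: 0.0
```

```bash
python3 w.py w3;python3 go.py 585.5 -51.9 128
```

```text
[584.68418688 -50.55747795 220.47377009] 2.1440357558058736
at [584.7 -50.7 220.5] units [0.031 0.051 3.699] yaw 2.13 19.4
```

View pics/w3.png

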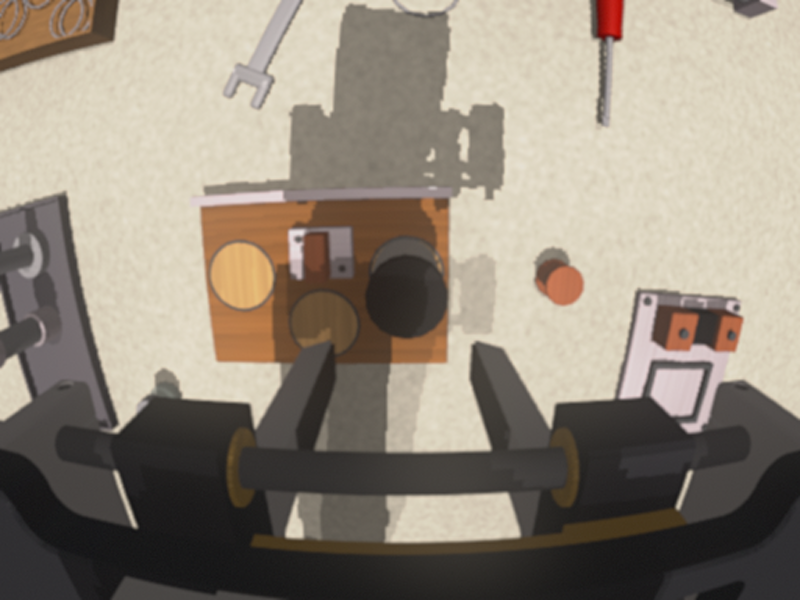

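The lid is centred at (406,296). Two things stand in the tray at left; the pocket is at (677,390).

```bash
python3 - <<'E'
from h import *
import json
np.set_printoptions(precision=1,suppress=True)
s=json.load(open('w3.json'))
for n,u,v,z in(('lid',406,297,107),):print(n,wristpx((u+.5)/1.5625-.5,(v+.5)/1.5625-.5,z,s)[:2])
E
```

```text
lid [586.5 -53. ]
```

move_arm --pt "0.03 0.04 0.5 0 0.6" --pt "0 0 0.7 0 0.6" --pt "0 0 0.7 0 0.6" --pt "0 0 0.7 0 0.6" --pt "0 0 0.6 0 0.6" --pt "0 0 0.3 0 0.6" --pt "0 0 0.15 0 0.6" --pt "0 0 0 0 0.6" --pt "0 0 0 0 0.6"

```text
time: 20.3
eef_pos: [586.0, -53.2, 129.7]
eef_rot: [0.0, 1.0, 0.018, 0.0]
wrist_force: [-0.2, -0.6, -0.7]
finger_gap: 56.6
gripper_force: 0.0
```

move_arm --pt "0 0 0 0 0" --pt "0 0 0 0 0" --pt "0 0 0 0 0" --pt "0 0 0 0 0" --pt "0 0 0 0 0" --pt "0 0 0 0 0"

```text
time: 20.9
eef_pos: [585.6, -53.0, 129.3]
eef_rot: [-0.0, 1.0, 0.018, 0.0]
wrist_force: [-0.0, 0.3, 0.5]
finger_gap: 19.3
gripper_force: 30.0
```

move_arm --pt "0 0 -0.4 0 0" --pt "0 0 -0.8 0 0" --pt "0 0 -0.9 0 0" --pt "0 0 -0.6 0 0" --pt "-0.2 -0.4 -0.3 0 0" --pt "-0.4 -0.8 0 0 0" --pt "-0.5 -1 0 0 0" --pt "-0.5 -1 0 0 0" --pt "-0.5 -1 0 0 0" --pt "-0.5 -1 0 0 0" --pt "-0.5 -1 0 0 0" --pt "-0.5 -1 0 0 0" --pt "-0.5 -1 0 0 0" --pt "-0.5 -1 0 0 0" --pt "-0.4 -1 0 0 0" --pt "0 -1 0 0 0" --pt "0 -1 0 0 0" --pt "0 -1 0 0 0" --pt "0 -1 0 0 0" --pt "0 -0.7 0 0 0"

```text
time: 22.9
eef_pos: [445.8, 316.8, 203.9]
eef_rot: [-0.0, 1.0, 0.019, -0.001]
wrist_force: [-0.7, 0.1, -2.5]
finger_gap: 19.2
gripper_force: 30.0
```

move_arm --pt "0 0 0 0 0" --pt "0 0 0.4 0 0" --pt "0 0 0.8 0 0" --pt "0 0 0.8 0 0" --pt "0 0 0.5 0 0" --pt "0 0 0.3 0 0" --pt "0 0 0.15 0 0" --pt "0 0 0.1 0 0" --pt "0 0 0.1 0 0" --pt "0 0 0.1 0 0" --pt "0 0 0.05 0 0" --pt "0 0 0.02 0 0" --pt "0 0 0 0 0" --pt "0 0 0 0 0"

```text
time: 24.3
eef_pos: [447.6, 314.7, 121.4]
eef_rot: [-0.0, 1.0, 0.018, 0.0]
wrist_force: [-0.3, 0.2, -2.7]
finger_gap: 19.3
gripper_force: 30.0
```

move_arm --pt "0 0 0.02 0 0" --pt "0 0 0.01 0 0" --pt "0 0 0 0 0" --pt "0 0 0 0 0"

```text
time: 24.7
eef_pos: [447.7, 314.8, 121.2]
eef_rot: [-0.0, 1.0, 0.018, 0.0]
wrist_force: [-2.3, -0.1, 5.1]
finger_gap: 19.4
gripper_force: 30.0
```

move_arm --pt "0 0 0 0 0.5" --pt "0 0 0 0 0.5" --pt "0 0 0 0 0.5" --pt "0 0 0 0 0.5" --pt "0 0 -0.4 0 0.5" --pt "0 0 -0.8 0 0.5" --pt "0 0 -0.9 0 0.5" --pt "0 0 -0.9 0 0.5" --pt "0 0 -0.8 0 0.5" --pt "0.2 0.4 -0.2 0 0.5" --pt "0.4 0.8 0 0 0.5" --pt "0.5 1 0 0 0.5" --pt "0.5 1 0 0 0.5" --pt "0.5 1 0 0 0.5" --pt "0.5 1 0 0 0.5" --pt "0.5 1 0 0 0.5" --pt "0.5 1 0 0 0.5" --pt "0.5 1 0 0 0.5" --pt "0.5 1 0 0 0.5" --pt "0.5 1 0 0 0.5"

```text
time: 26.7
eef_pos: [584.0, 62.0, 220.0]
eef_rot: [0.0, 1.0, 0.017, -0.0]
wrist_force: [-0.2, -0.2, 0.4]
finger_gap: 47.0
gripper_force: 0.0
```

move_arm --pt "0.4 1 0 0 0.5" --pt "0.1 0.7 0.3 0 0.5" --pt "0 0.3 0.7 0 0.5" --pt "0 0 0.8 0 0.5" --pt "0 0 0.7 0 0.5" --pt "0 0 0.5 0 0.5" --pt "0 0 0 0 0.5" --pt "0 0 0 0 0.5"

```text
time: 27.5
eef_pos: [598.2, 14.4, 145.6]
eef_rot: [0.0, 1.0, 0.017, 0.0]
wrist_force: [0.7, -0.4, -0.1]
finger_gap: 47.1
gripper_force: 0.0
```

```bash
python3 w.py w4;python3 go.py 598.6 14.5 45.5
```

```text
[598.24807301  14.3787169  145.58010042] 1.9990329702440368
at [598.6  14.6 146.1] units [-6.000e-03  2.000e-03  4.023e+00] yaw 2.01 27.55
```

View pics/w4.png

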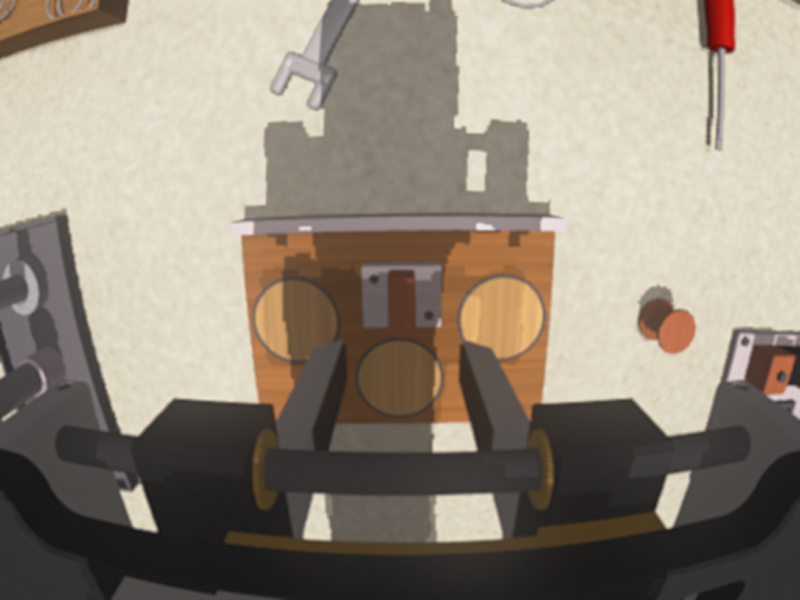

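The rib is centred at (401,300) and square to the tool, with the board otherwise clear. I'll descend and grip.

move_arm --pt "0 0 0.4 0 0.5" --pt "0 0 0.7 0 0.5" --pt "0 0 0.7 0 0.5" --pt "0 0 0.7 0 0.5" --pt "0 0 0.6 0 0.5" --pt "0 0 0.5 0 0.5" --pt "0 0 0.25 0 0.5" --pt "0 0 0.15 0 0.5" --pt "0 0 0 0 0.5" --pt "0 0 0 0 0" --pt "0 0 0 0 0" --pt "0 0 0 0 0" --pt "0 0 0 0 0" --pt "0 0 0 0 0" --pt "0 0 0 0 0"

```text
time: 29.05
eef_pos: [598.3, 14.8, 45.8]
eef_rot: [-0.0, 1.0, 0.018, 0.0]
wrist_force: [-0.3, 0.5, 2.0]
finger_gap: 15.9
gripper_force: 30.0
```

```bash
python3 go.py 474 -329 130
```

```text
at [598.3  14.8  45.8] units [-5.452 13.568 -3.372] yaw 2.01 29.05
```

move_arm --pt "0 0 -0.3 0 0" --pt "0 0 -0.7 0 0" --pt "0 0 -0.9 0 0" --pt "0 0 -0.9 0 0" --pt "-0.2 0.4 -0.4 0 0" --pt "-0.4 0.8 0 0 0" --pt "-0.4 1 0 0 0" --pt "-0.4 1 0 0 0" --pt "-0.4 1 0 0 0" --pt "-0.4 1 0 0 0" --pt "-0.4 1 0 0 0" --pt "-0.4 1 0 0 0" --pt "-0.4 1 0 0 0" --pt "-0.4 1 0 0 0" --pt "-0.4 1 0 0 0" --pt "-0.4 1 0 0 0" --pt "-0.4 1 0 0 0" --pt "-0.4 1 0 0 0" --pt "-0.05 0.4 0 3 0" --pt "0 0 0 0.5 0"

```text
time: 31.05
eef_pos: [472.8, -331.7, 125.3]
eef_rot: [0.0, 1.0, -0.016, -0.0]
wrist_force: [0.2, 0.6, -1.4]
finger_gap: 15.8
gripper_force: 30.0
```

move_arm --pt "0 0 0 0 0" --pt "0 0 0 0 0"

```text
time: 31.25
eef_pos: [474.7, -327.7, 125.3]
eef_rot: [-0.001, 1.0, -0.012, -0.0]
wrist_force: [0.7, 0.2, -2.2]
finger_gap: 15.9
gripper_force: 30.0
```

```bash
python3 w.py w5; python3 - <<'E'
import cv2
from station import manip
a=manip.get_image('top');cv2.imwrite('pics/t5.png',cv2.resize(a[150:250,350:460],None,fx=5,fy=5,interpolation=cv2.INTER_CUBIC))
E
```

```text
[ 474.67502455 -327.74826157  125.33928804] -1.327530284327319
```

View pics/w5.png

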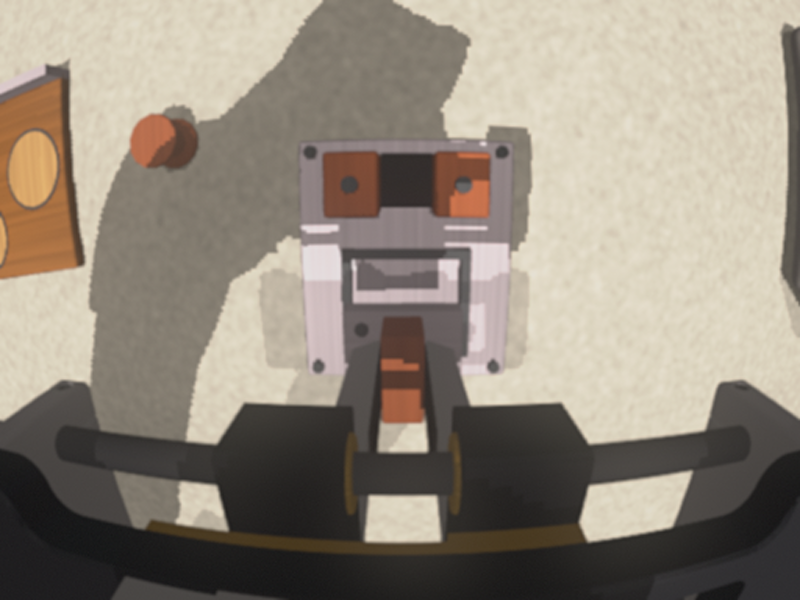

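The jig is held squarely. The pocket rim's back corners are at (342,249) and (471,249), and the plate bolts at (310,152), (502,152), (318,366) and (493,366).

```bash
python3 - <<'E'
from h import *
import json
np.set_printoptions(precision=1,suppress=True)
s=json.load(open('w5.json'))
for n,u,v,z in(('rimBackL',342,249,16),('rimBackR',471,249,16),('inL',352,259,10),('inR',461,259,10),('b1',310,152,10),('b2',502,152,10),('b3',318,366,10),('b4',493,366,10),('ribfrontTop',403,423,135)):print(n,wristpx((u+.5)/1.5625-.5,(v+.5)/1.5625-.5,z,s)[:2])
E
```

```text
rimBackL [ 507.7 -293. ]
rimBackR [ 506.  -369.5]
inL [ 500.5 -298. ]
inR [ 499.  -364.3]
b1 [ 566.5 -275.1]
b2 [ 564.  -389.6]
b3 [ 430.6 -271.7]
b4 [ 427.9 -386.3]
ribfrontTop [ 459.5 -328.1]
```

move_arm --pt "-0.04 0.08 0.3 0 0" --pt "0 0 0.6 0 0" --pt "0 0 0.7 0 0" --pt "0 0 0.6 0 0" --pt "0 0 0 0 0" --pt "0 0 0 0 0"

```text
time: 31.95
eef_pos: [472.8, -331.6, 70.2]
eef_rot: [-0.0, 1.0, -0.013, -0.0]
wrist_force: [0.1, -0.7, -1.0]
finger_gap: 15.4
gripper_force: 30.0
```

```bash
python3 go.py 473.5 -330 43.8
```

```text
at [ 472.8 -331.6   70.2] units [ 0.027 -0.064  1.057] yaw -1.47 31.95
```

move_arm --pt "0.03 -0.06 0.3 0 0" --pt "0 0 0.3 0 0" --pt "0 0 0.2 0 0" --pt "0 0 0.12 0 0" --pt "0 0 0.06 0 0" --pt "0 0 0.04 0 0" --pt "0 0 0.03 0 0" --pt "0 0 0 0 0" --pt "0 0 0 0 0"

```text
time: 32.85
eef_pos: [473.7, -330.4, 44.4]
eef_rot: [0.0, 1.0, -0.013, 0.0]
wrist_force: [-0.1, -0.4, -1.0]
finger_gap: 15.9
gripper_force: 30.0
```

move_arm --pt "0 0 0.02 0 0" --pt "0 0 0.01 0 0" --pt "0 0 0 0 0" --pt "0 0 0 0 0"

```text
time: 33.25
eef_pos: [473.8, -330.4, 43.8]
eef_rot: [0.0, 1.0, -0.013, 0.0]
wrist_force: [-0.8, 0.3, 2.7]
finger_gap: 15.8
gripper_force: 30.0
```

move_arm --pt "0 0 0 0 0.5" --pt "0 0 0 0 0.5" --pt "0 0 0 0 0.5" --pt "0 0 0 0 0.5" --pt "0 0 0 0 0.5" --pt "0 0 -0.3 0 0.5" --pt "0 0 -0.7 0 0.5" --pt "0 0 -1 0 0.5" --pt "0 0 -1 0 0.5" --pt "0 0 -1 0 0.5" --pt "0 0 -1 0 0.5" --pt "0 0 -1 0 0.5" --pt "0 0 -0.7 0 0.5" --pt "0 0 -0.4 0 0.5" --pt "0 0 0 0 0.5" --pt "0 0 0 0 0.5"

```text
time: 34.85
eef_pos: [473.3, -330.0, 220.5]
eef_rot: [-0.0, 1.0, -0.013, -0.0]
wrist_force: [0.1, 0.4, -0.2]
finger_gap: 46.8
gripper_force: 0.0
```

```bash
python3 w.py w6; python3 go.py 447.7 314.8 222
```

```text
[ 473.25078192 -330.03442149  220.48579231] -1.482937576078819
at [ 473.1 -329.9  220.1] units [ -1.681 -25.754  -0.05 ] yaw -1.48 34.9
```

View pics/w6.png

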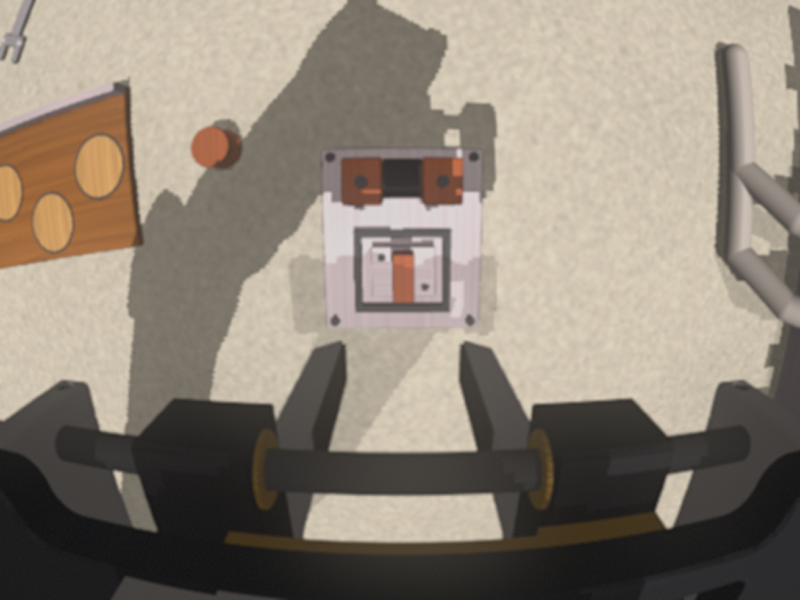

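The jig sits squarely and centred in the pocket, rim at (403,270). Next I return the canister.

move_arm --pt "0 0 0 -3.5 0.5" --pt "0 -0.8 0 0 0.6" --pt "0 -1 0 0 0.6" --pt "0 -1 0 0 0.6" --pt "0 -1 0 0 0.6" --pt "0 -1 0 0 0.6" --pt "0 -1 0 0 0.6" --pt "0 -1 0 0 0.6" --pt "0 -1 0 0 0.6" --pt "0 -1 0 0 0.6" --pt "0 -1 0 0 0.6" --pt "0 -1 0 0 0.6" --pt "0 -1 0 0 0.6" --pt "0 -1 0 0 0.6" --pt "0 -1 0 0 0.6" --pt "0 -1 0 0 0.6" --pt "0 -1 0 0 0.6" --pt "0 -1 0 0 0.6" --pt "0 -1 0 0 0.6" --pt "0 -1 0 0 0.6"

```text
time: 36.9
eef_pos: [456.3, 140.2, 219.9]
eef_rot: [0.0, 1.0, 0.018, -0.001]
wrist_force: [-0.1, 0.9, -0.3]
finger_gap: 56.0
gripper_force: 0.0
```

move_arm --pt "0 -1 0 0 0.6" --pt "0 -1 0 0 0.6" --pt "0 -1 0 0 0.6" --pt "-0.1 -1 0 0 0.6" --pt "0 -1 0 0 0.6" --pt "0 -0.8 0 0 0.6" --pt "0 -0.5 0 0 0.6" --pt "0 -0.2 0 0 0.6" --pt "0 0 0 0 0.6" --pt "0 0 0 0 0.6" --pt "0 0 0 0 0.6"

```text
time: 38.0
eef_pos: [449.2, 300.4, 221.0]
eef_rot: [0.0, 1.0, 0.017, -0.0]
wrist_force: [0.5, -0.1, -0.4]
finger_gap: 56.5
gripper_force: 0.0
```

```bash
python3 go.py 447.7 314.8 121.2
```

```text
at [449.2 300.4 221. ] units [-0.041 -0.581  3.991] yaw 1.92 38.0
```

move_arm --pt "-0.04 -0.3 0 0 0.6" --pt "0 -0.28 0.3 0 0.6" --pt "0 0 0.7 0 0.6" --pt "0 0 0.7 0 0.6" --pt "0 0 0.7 0 0.6" --pt "0 0 0.7 0 0.6" --pt "0 0 0.5 0 0.6" --pt "0 0 0.3 0 0.6" --pt "0 0 0.08 0 0.6" --pt "0 0 0 0 0.6" --pt "0 0 0 0 0.6"

```text
time: 39.1
eef_pos: [447.8, 316.5, 122.1]
eef_rot: [-0.0, 1.0, 0.018, 0.001]
wrist_force: [0.2, -0.5, -0.4]
finger_gap: 56.4
gripper_force: 0.0
```

```bash
python3 go.py 447.7 314.8 121.2
```

```text
at [447.8 316.5 122.1] units [-0.008  0.067  0.035] yaw 2.01 39.1
```

move_arm --pt "0 0.06 0.02 0 0.6" --pt "0 0 0 0 0.6" --pt "0 0 0 0 0" --pt "0 0 0 0 0" --pt "0 0 0 0 0" --pt "0 0 0 0 0" --pt "0 0 0 0 0" --pt "0 0 0 0 0"

```text
time: 39.9
eef_pos: [447.5, 314.7, 121.0]
eef_rot: [-0.0, 1.0, 0.018, 0.0]
wrist_force: [-0.3, 0.6, 0.7]
finger_gap: 19.8
gripper_force: 30.0
```

move_arm --pt "0 0 -0.4 0 0" --pt "0 0 -0.8 0 0" --pt "0 0 -0.9 0 0" --pt "0 0 -0.6 0 0" --pt "0 0.4 -0.3 0 0" --pt "0 0.8 0 0 0" --pt "0 1 0 0 0" --pt "0.5 1 0 0 0" --pt "0.5 1 0 0 0" --pt "0.5 1 0 0 0" --pt "0.5 1 0 0 0" --pt "0.5 1 0 0 0" --pt "0.5 1 0 0 0" --pt "0.5 1 0 0 0" --pt "0.5 1 0 0 0" --pt "0.5 1 0 0 0" --pt "0.5 1 0 0 0" --pt "0 1 0 0 0" --pt "0 0.8 0 0 0" --pt "0 0.5 0 0 0"

```text
time: 41.9
eef_pos: [583.9, -46.4, 195.4]
eef_rot: [0.001, 1.0, 0.016, -0.001]
wrist_force: [-1.0, 0.0, -3.3]
finger_gap: 19.6
gripper_force: 30.0
```

move_arm --pt "0 0.3 0 0 0" --pt "0 0 0 0 0" --pt "0 0 0 0 0"

```text
time: 42.2
eef_pos: [585.2, -49.5, 196.0]
eef_rot: [-0.001, 1.0, 0.018, -0.0]
wrist_force: [0.2, 0.9, -3.6]
finger_gap: 19.2
gripper_force: 30.0
```

```bash
python3 go.py 585.8 -53.1 129.4
```

```text
at [585.2 -49.5 196. ] units [0.018 0.148 2.662] yaw 2.08 42.2
```

move_arm --pt "0.02 0.1 0.4 0 0" --pt "0 0 0.7 0 0" --pt "0 0 0.6 0 0" --pt "0 0 0.4 0 0" --pt "0 0 0.2 0 0" --pt "0 0 0 0 0" --pt "0 0 0 0 0" --pt "0 0 0 0 0"

```text
time: 43.0
eef_pos: [586.6, -53.2, 139.2]
eef_rot: [0.0, 1.0, 0.018, 0.001]
wrist_force: [0.9, -0.3, -3.0]
finger_gap: 19.5
gripper_force: 30.0
```

```bash
python3 go.py 585.8 -53.1 129.4
```

```text
at [586.6 -53.2 139.2] units [-0.032 -0.005  0.392] yaw 2.02 43.0
```

move_arm --pt "-0.03 0 0.15 0 0" --pt "0 0 0.1 0 0" --pt "0 0 0.06 0 0" --pt "0 0 0.04 0 0" --pt "0 0 0.02 0 0" --pt "0 0 0 0 0" --pt "0 0 0 0 0"

```text
time: 43.7
eef_pos: [585.3, -53.3, 129.3]
eef_rot: [0.0, 1.0, 0.018, 0.0]
wrist_force: [-0.2, -0.5, -2.9]
finger_gap: 19.2
gripper_force: 30.0
```

move_arm --pt "0 0 0.02 0 0" --pt "0 0 0.01 0 0" --pt "0 0 0 0 0" --pt "0 0 0 0 0"

```text
time: 44.1
eef_pos: [585.5, -53.2, 129.0]
eef_rot: [0.0, 1.0, 0.018, 0.0]
wrist_force: [-0.9, -0.3, 1.8]
finger_gap: 19.5
gripper_force: 30.0
```

move_arm --pt "0 0 0 0 0.6" --pt "0 0 0 0 0.6" --pt "0 0 0 0 0.6" --pt "0 0 0 0 0.6" --pt "0 0 0 0 0.6" --pt "0 0 -0.4 0 0.6" --pt "0 0 -0.8 0 0.6" --pt "0 0 -0.9 0 0.6" --pt "0 0 -0.9 0 0.6" --pt "0 0 -0.5 0 0.6" --pt "0 -0.4 -0.2 0 0.6" --pt "-0.1 -0.8 0 0 0.6" --pt "-0.2 -1 0 0 0.6" --pt "-0.2 -1 0 0 0.6" --pt "-0.2 -1 0 0 0.6" --pt "-0.2 -1 0 0 0.6" --pt "-0.2 -1 0 0 0.6" --pt "-0.2 -1 0 0 0.6" --pt "-0.2 -1 0 0 0.6" --pt "-0.2 -1 0 0 0.6"

```text
time: 46.1
eef_pos: [533.4, 176.8, 220.3]
eef_rot: [0.0, 1.0, 0.018, -0.001]
wrist_force: [-0.5, 0.3, 0.7]
finger_gap: 56.2
gripper_force: 0.0
```

move_arm --pt "-0.2 -1 0 0 0.6" --pt "-0.2 -1 0 0 0.6" --pt "-0.1 -1 0 0 0.6" --pt "0 -1 0 0 0.6" --pt "0 -1 0 0 0.6" --pt "0 -0.7 0 0 0.6" --pt "0 -0.3 0 0 0.6" --pt "0 0 0 0 0.6" --pt "0 0 0 0 0.6" --pt "0 0 0 0 0.6"

```text
time: 47.1
eef_pos: [517.3, 322.9, 221.0]
eef_rot: [0.001, 1.0, 0.017, 0.0]
wrist_force: [-0.2, -0.4, 0.2]
finger_gap: 56.6
gripper_force: 0.0
```

```bash
python3 go.py 521.8 324.7 113.7
```

```text
at [517.3 322.9 221. ] units [ 0.181 -0.069  4.29 ] yaw 1.9 47.1
```

move_arm --pt "0.18 -0.03 0.3 0 0.6" --pt "0 0 0.7 0 0.6" --pt "0 0 0.7 0 0.6" --pt "0 0 0.7 0 0.6" --pt "0 0 0.7 0 0.6" --pt "0 0 0.6 0 0.6" --pt "0 0 0.4 0 0.6" --pt "0 0 0.15 0 0.6" --pt "0 0 0 0 0.6" --pt "0 0 0 0 0.6"

```text
time: 48.1
eef_pos: [521.9, 325.7, 115.3]
eef_rot: [-0.0, 1.0, 0.017, 0.0]
wrist_force: [-0.0, -0.1, -0.2]
finger_gap: 56.2
gripper_force: 0.0
```

```bash
python3 go.py 521.8 324.7 113.7
```

```text
at [521.9 325.7 115.3] units [-0.004  0.038  0.064] yaw 2.0 48.1
```

move_arm --pt "0 0.04 0.06 0 0.6" --pt "0 0 0 0 0.6" --pt "0 0 0 0 0" --pt "0 0 0 0 0" --pt "0 0 0 0 0" --pt "0 0 0 0 0" --pt "0 0 0 0 0"

```text
time: 48.8
eef_pos: [521.5, 324.7, 113.3]
eef_rot: [-0.0, 1.0, 0.018, 0.0]
wrist_force: [0.1, 0.3, 0.7]
finger_gap: 35.9
gripper_force: 30.0
```

move_arm --pt "0 0 -0.4 0 0" --pt "0 0 -0.8 0 0" --pt "0 0 -0.9 0 0" --pt "0 0 -0.6 0 0" --pt "0 0.4 -0.3 0 0" --pt "0 0.8 0 0 0" --pt "0 1 0 0 0" --pt "0.05 1 0 0 0" --pt "0.05 1 0 0 0" --pt "0.05 1 0 0 0" --pt "0.03 1 0 0 0" --pt "0 1 0 0 0" --pt "0 1 0 0 0" --pt "0 1 0 0 0" --pt "0 1 0 0 0" --pt "0 1 0 0 0" --pt "0 0.8 0 0 0" --pt "0 0.45 0 0 0" --pt "0 0 0 0 0" --pt "0 0 0 0 0"

```text
time: 50.8
eef_pos: [536.4, 14.0, 187.9]
eef_rot: [-0.0, 1.0, 0.018, -0.0]
wrist_force: [0.6, 0.9, -3.1]
finger_gap: 35.5
gripper_force: 30.0
```

```bash
python3 go.py 537.1 13 121.6
```

```text
at [536.4  14.  187.9] units [0.031 0.041 2.653] yaw 2.01 50.8
```

move_arm --pt "0.02 0 0.4 0 0" --pt "0 0 0.7 0 0" --pt "0 0 0.6 0 0" --pt "0 0 0.4 0 0" --pt "0 0 0.2 0 0" --pt "0 0 0 0 0" --pt "0 0 0 0 0" --pt "0 0 0 0 0"

```text
time: 51.6
eef_pos: [537.9, 13.7, 131.3]
eef_rot: [-0.0, 1.0, 0.018, 0.001]
wrist_force: [-0.3, -0.3, -2.1]
finger_gap: 35.8
gripper_force: 30.0
```

```bash
python3 go.py 537.1 13 121.4
```

```text
at [537.9  13.7 131.3] units [-0.034  0.028  0.397] yaw 2.02 51.6
```

move_arm --pt "-0.03 0.02 0.15 0 0" --pt "0 0 0.1 0 0" --pt "0 0 0.06 0 0" --pt "0 0 0.04 0 0" --pt "0 0 0.03 0 0" --pt "0 0 0 0 0" --pt "0 0 0 0 0"

```text
time: 52.3
eef_pos: [536.7, 13.1, 121.3]
eef_rot: [0.0, 1.0, 0.018, 0.0]
wrist_force: [0.1, 0.1, -1.0]
finger_gap: 35.7
gripper_force: 30.0
```

move_arm --pt "0 0 0.015 0 0" --pt "0 0 0 0 0" --pt "0 0 0 0 0"

```text
time: 52.6
eef_pos: [536.8, 13.1, 121.3]
eef_rot: [0.0, 1.0, 0.018, 0.0]
wrist_force: [-1.0, -0.4, 4.7]
finger_gap: 35.8
gripper_force: 30.0
```

move_arm --pt "0 0 0 0 0.6" --pt "0 0 0 0 0.6" --pt "0 0 0 0 0.6" --pt "0 0 0 0 0.6" --pt "0 0 -0.4 0 0.6" --pt "0 0 -0.8 0 0.6" --pt "0 0 -0.9 0 0.6" --pt "0 0 -0.9 0 0.6" --pt "0 0 -0.7 0 0.6" --pt "0.1 -0.4 -0.3 0 0.6" --pt "0.2 -0.8 0 0 0.6" --pt "0.3 -1 0 0 0.6" --pt "0.3 -1 0 0 0.6" --pt "0.3 -1 0 0 0.6" --pt "0.3 -1 0 0 0.6" --pt "0.3 -1 0 0 0.6" --pt "0.3 -1 0 0 0.6" --pt "0.3 -1 0 0 0.6" --pt "0.3 -1 0 0 0.6" --pt "0.12 -1 0 0 0.6"

```text
time: 54.6
eef_pos: [598.1, 272.3, 220.4]
eef_rot: [-0.0, 1.0, 0.018, -0.0]
wrist_force: [0.3, -0.1, -0.2]
finger_gap: 56.5
gripper_force: 0.0
```

move_arm --pt "0 -1 0 0 0.6" --pt "0 -0.8 0 0 0.6" --pt "0 -0.5 0 0 0.6" --pt "0 -0.2 0 0 0.6" --pt "0 0 0 0 0.6" --pt "0 0 0 0 0.6" --pt "0 0 0 0 0.6"

```text
time: 55.3
eef_pos: [596.4, 331.3, 221.0]
eef_rot: [0.0, 1.0, 0.017, 0.0]
wrist_force: [0.3, -0.3, 0.1]
finger_gap: 56.4
gripper_force: 0.0
```

```bash
python3 go.py 596.2 335.8 114.5
```

```text
at [596.4 331.3 221. ] units [-0.005 -0.184  4.259] yaw 1.91 55.3
```

move_arm --pt "0 -0.12 0.3 0 0.6" --pt "0 0 0.7 0 0.6" --pt "0 0 0.7 0 0.6" --pt "0 0 0.7 0 0.6" --pt "0 0 0.7 0 0.6" --pt "0 0 0.6 0 0.6" --pt "0 0 0.4 0 0.6" --pt "0 0 0.15 0 0.6" --pt "0 0 0 0 0.6" --pt "0 0 0 0 0.6"

```text
time: 56.3
eef_pos: [596.3, 336.2, 115.3]
eef_rot: [-0.0, 1.0, 0.018, 0.001]
wrist_force: [0.5, -0.1, 0.2]
finger_gap: 56.4
gripper_force: 0.0
```

```bash
python3 go.py 596.2 335.8 114.5
```

```text
at [596.3 336.2 115.3] units [-0.005  0.015  0.033] yaw 2.01 56.3
```

move_arm --pt "0 0.015 0.03 0 0.6" --pt "0 0 0 0 0.6" --pt "0 0 0 0 0" --pt "0 0 0 0 0" --pt "0 0 0 0 0" --pt "0 0 0 0 0" --pt "0 0 0 0 0" --pt "0 0 0 0 0"

```text
time: 57.1
eef_pos: [595.8, 335.7, 113.8]
eef_rot: [-0.0, 1.0, 0.018, 0.0]
wrist_force: [0.4, 1.1, -0.4]
finger_gap: 17.7
gripper_force: 30.0
```

move_arm --pt "0 0 -0.4 0 0" --pt "0 0 -0.8 0 0" --pt "0 0 -0.9 0 0" --pt "0 0 -0.6 0 0" --pt "0 0.4 -0.3 0 0" --pt "-0.1 0.8 0 0 0" --pt "-0.1 1 0 0 0" --pt "-0.2 1 0 0 0" --pt "-0.2 1 0 0 0" --pt "-0.2 1 0 0 0" --pt "-0.2 1 0 0 0" --pt "-0.07 1 0 0 0" --pt "0 1 0 0 0" --pt "0 0.8 0 0 0" --pt "0 0.6 0 0 0" --pt "0 0.25 0 0 0" --pt "0 0 0 0 0" --pt "0 0 0 0 0"

```text
time: 58.9
eef_pos: [577.6, 89.7, 188.8]
eef_rot: [-0.001, 1.0, 0.018, -0.0]
wrist_force: [-0.6, 0.0, -3.1]
finger_gap: 17.8
gripper_force: 29.9
```

```bash
python3 go.py 578.1 88.1 122.5
```

```text
at [577.6  89.7 188.8] units [0.016 0.068 2.652] yaw 2.08 58.9
```

move_arm --pt "0.02 0.03 0.4 0 0" --pt "0 0 0.7 0 0" --pt "0 0 0.6 0 0" --pt "0 0 0.4 0 0" --pt "0 0 0.2 0 0" --pt "0 0 0 0 0" --pt "0 0 0 0 0" --pt "0 0 0 0 0"

```text
time: 59.7
eef_pos: [578.9, 87.9, 132.0]
eef_rot: [-0.0, 1.0, 0.018, 0.001]
wrist_force: [0.1, 0.0, -3.4]
finger_gap: 18.2
gripper_force: 29.9
```

```bash
python3 go.py 578.1 88.1 122
```

```text
at [578.9  87.9 132. ] units [-0.03  -0.009  0.401] yaw 2.01 59.7
```

move_arm --pt "-0.03 0 0.15 0 0" --pt "0 0 0.1 0 0" --pt "0 0 0.06 0 0" --pt "0 0 0.04 0 0" --pt "0 0 0.03 0 0" --pt "0 0 0 0 0" --pt "0 0 0 0 0"

```text
time: 60.4
eef_pos: [577.6, 87.7, 121.9]
eef_rot: [-0.0, 1.0, 0.018, 0.0]
wrist_force: [-0.4, -0.1, -3.6]
finger_gap: 18.0
gripper_force: 29.9
```

move_arm --pt "0 0 0.015 0 0" --pt "0 0 0.015 0 0" --pt "0 0 0 0 0" --pt "0 0 0 0 0"

```text
time: 60.8
eef_pos: [577.8, 87.8, 121.8]
eef_rot: [-0.0, 1.0, 0.018, 0.0]
wrist_force: [-1.4, -0.2, 6.4]
finger_gap: 18.0
gripper_force: 30.1
```

Contact made. I'll release, retreat up and toward −x, and check.

move_arm --pt "0 0 0 0 0.5" --pt "0 0 0 0 0.5" --pt "0 0 0 0 0.5" --pt "0 0 0 0 0.5" --pt "0 0 0 0 0.5" --pt "0 0 -0.4 0 0.5" --pt "0 0 -0.8 0 0.5" --pt "0 0 -0.9 0 0.5" --pt "0 0 -0.9 0 0.5" --pt "0 0 -0.9 0 0.5" --pt "0 0 -0.5 0 0.5" --pt "-0.5 -0.8 0 0 0.5" --pt "-0.5 -1 0 0 0.5" --pt "-0.5 -1 0 0 0.5" --pt "-0.5 -1 0 0 0.5" --pt "-0.5 -1 0 0 0.5" --pt "-0.5 -1 0 0 0.5" --pt "-0.3 -0.5 0 0 0.5" --pt "0 0 0 0 0.5" --pt "0 0 0 0 0.5"

```text
time: 62.8
eef_pos: [490.1, 241.0, 231.1]
eef_rot: [0.001, 1.0, 0.017, 0.0]
wrist_force: [0.9, -0.8, -1.0]
finger_gap: 47.2
gripper_force: 0.0
```

```bash
python3 - <<'E'
import cv2,numpy as np
from station import manip
a=manip.get_image('top');o=cv2.imread('pics/top0.png')
f=lambda i,x,y,w,h:cv2.resize(i[y:y+h,x:x+w],None,fx=3.5,fy=3.5,interpolation=cv2.INTER_CUBIC)
t=np.hstack([f(o,195,125,110,85),f(a,195,125,110,85)])
b=np.hstack([f(a,330,150,115,85),f(a,150,130,105,85)])
cv2.imwrite('pics/fin.png',np.vstack([t,b]));print(t.shape,b.shape)
E
```

```text
(298, 770, 3) (298, 770, 3)
```

View pics/fin.png

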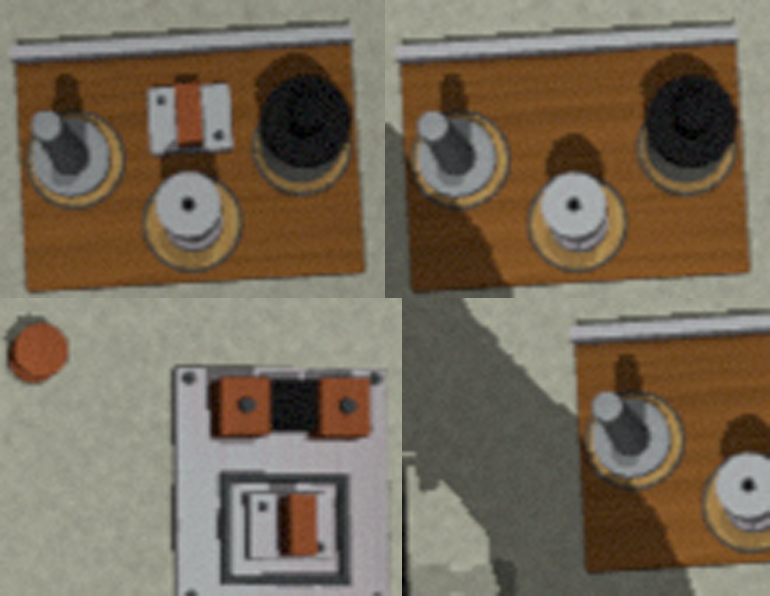

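The before and after views match to about 1 mm: mandrel top (45,125) against (48,126), with cylinder and lid the same. The jig is square in its pocket at (285,525) and the reel is undisturbed. I'm handing in.

```bash
python3 -c "
from station import manip
print(manip.sign_off())"
```

```text
the job is handed in; nothing more can be done
None
```

The job is handed in at about 63 s: the jig sits square in the fixture pocket, the mandrel, cylinder and canister are back upright within about 1–2 mm of where they stood, and the jar and reel were not touched (final view confirmed the reel but did not show the jar).

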